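# Slide the cup under the heat sealer and start it

### The job

Push the red tray with the filled cup fully home into the heat sealer with your fingertips, then press the green start button all the way down and let go of it. Do not touch or lift the cup or the lid lying loosely on it, which must ride along undisturbed, do not press green while the tray is still out, do not press the red stop button, and leave everything else on the table where it is.

Things in the scene. Friction and masses are not known exactly. Their poses are not given: they have to be found in the camera images.
- sealer: Fixed steel heat sealer. Origin on the table under the middle of the head's front face; x points level into the machine (the way the tray is pushed shut, roughly world +y), y to the left of that, z up. Head x 0 to 220 mm, 200 mm wide, from 105 to 240 mm high; foot band and knob jut 10 and 18 mm forward. Foot plate 18 mm high, 200 mm wide, reaches forward to x = -75 mm. Place and yaw vary.
- tray (a joint): How far the tray is out, m: 0 = fully home against its stop, grows as it comes out, at most 0.17; it starts 0.13 out. It slides with about 2.5 N of friction plus light damping, stays where it is left and has no spring.
- tray_front (a point): Middle of the upright front face of the red tray: a slab 140 mm wide, 270 mm long, from 20 to 50 mm above the table, this point at 35 mm. Its axes are parallel to the sealer's; push along sealer +x. Fully home this point is at sealer (-85, 0, 35) mm; two red ears on the tray's sides (20 mm out, rear faces 85 mm behind the front face) then meet the steel cheeks under the head.
- nest (a point): Floor of the round nest in the tray (72 mm wide, 20 mm deep), 135 mm behind the tray's front face, 30 mm above the table; the cup stands here.
- cup: White filled cup, solid to the rim, loose in the nest: 62 mm wide at the foot, 74 mm at the rim, 55 mm high, 100 to 210 g. Origin at the middle of its underside, z up.
- cup_rim (a point): Middle of the cup's top, 55 mm above its underside.
- lid: Round lid lying loosely on the cup, not yet sealed: 72 mm wide, 4 mm thick, about 15 g; white with black, orange and green print. Origin at the middle of its underside.
- start (a joint): Travel of the green start button, m: 0 = up, 0.006 = fully down. Springs back; fully down takes 5 N.
- start_top (a point): Middle of the top of the green button, 26 mm wide, which stands on a fixed grey box 80 x 80 x 50 mm; pressed straight down. The green and the red box may be swapped.
- stop (a joint): Travel of the red stop button, m: 0 = up, 0.006 = fully down.
- stop_top (a point): Middle of the top of the red button, like the green one, on its own fixed grey box 80 x 80 x 50 mm.
- tub1: Loose white filled cup waiting on the table, 74 mm wide, 55 mm high. Origin at its underside.
- tub2: Another waiting cup, the same.
- tub3: Another waiting cup, the same.
- cup_stack: Stack of empty white cups, 76 mm wide, 92 mm high, loose. Origin at its underside.
- lid_stack: Stack of lids, 72 mm wide, 30 mm high, loose. Origin at its underside.
- spoon: Steel spoon 150 mm long, lying loose on the table, near the robot. Origin about the middle of its length, handle to its -x.
Mind the look-alikes: they are no part of the job. Leave any blue, pink or yellow look-alike of the part that bears start alone.

How it is judged:
On the way, in this order (a step that is already met when the one before it is completed fails the run):
1. the tray is pushed fully home (value of joint tray below 0.005 m), for 0.2 s.
2. the green start button is pressed down with the tray home (value of joint start above 0.0045 m and value of joint tray below 0.006 m), for 0.05 s.
At the end, for the whole second after the job is handed in: The tray is within 6 mm of fully home, the cup stands upright in its nest (within 10 mm) with the lid flat on it (within 10 mm), both buttons are up, and the other things are within 20 mm (the spoon 30 mm) of where they were (value of joint tray below 0.006 m and value of joint each of start, stop below 0.002 m and distance between cup and nest below 0.01 m and angle between each of cup, lid's own z axis and vertical below 0.15 rad and distance between lid and cup_rim below 0.01 m and linear speed of cup below 0.02 m/s and distance of each of tub1, tub2, tub3, cup_stack, lid_stack from where it was at the start of the episode below 0.02 m and distance of spoon from where it was at the start of the episode below 0.03 m); the robot touches nothing.
It fails at once if the robot touches the cup or the lid (contact force between any of the arm, the fingers and cup above 0.3 N or contact force between any of the arm, the fingers and lid above 0.3 N).
It fails at once if the cup leaves its nest or tips, or the lid slides off by more than 12 mm (distance between cup and nest above 0.012 m or angle between cup's own z axis and vertical above 0.25 rad or distance between lid and cup_rim above 0.012 m).
It fails at once if the green button is pressed while the tray is more than 10 mm out (value of joint start above 0.003 m and value of joint tray above 0.01 m).
It fails at once if the red stop button is pressed (value of joint stop above 0.003 m).
It fails at once if a bystander is pushed more than 30 mm or lifted (distance of any of tub1, tub2, tub3, cup_stack, lid_stack, spoon from where it was at the start of the episode above 0.03 m).
It also fails if it takes over 42 s, if anything falls off the work surface, if the arm or the gripper's body presses on something with over 40 N, if the wrist force passes 120 N, or if a joint passes its speed limit or range.

### The arm

A 7-joint arm with a two-finger parallel gripper is mounted at the origin on the work surface. World frame = base frame: x ahead of the robot, y to its left, z up, the work surface at z = 0. Lengths are in m, angles in rad, forces in N, time in s.
With the tool pointing down it reaches from about 0.35 to 0.775 m from the base axis. Payload 3.1 kg.
Tool frame: the origin (TCP) lies on the centre line of the jaws, within the pads' length; the fingertips stand 19 mm ahead of it and the grasp point (between the pads) is the TCP; z points along the fingers, y is the line along which they close (so a half turn about z gives the same grasp; the last joint's range is limited). The gripper opens to 85 mm and grips with 20 to 120 N. Pads are 22 mm wide; open, the fingers measure 114 mm over their backs; the gripper's body (76 mm by 85 mm) begins 54 mm behind the grasp point. The pads swing forward as they close: fully open they stand 13 mm farther back than shut.
Start: joints at [1.236, 0.311, 0.014, 1.512, -0.004, 1.319, -0.027], TCP at [0.159, -0.527, 0.25] pointing down, gripper open.
Joint ranges: [-2.7, 2.7], [-0.3, 1.91], [-1.27, 1.3], [0.12, 2.57], [-1.44, 4.58], [0.2, 2.03], [-3.05, 3.05]. Speed limits (rad/s): [2.79, 2.79, 3.14, 3.14, 3.14, 3.14, 3.14].

### API

Orientations are given as a unit quaternion [w, x, y, z].
In Python, from bench import status, optics, job_done gives the robot as it stands.
- The arm moves only by the shell command python3 -m creep 'ROWS'. ROWS is JSON, a list of rows, each an object with "slide": the shift along the tool's x, y, z in cm, a list of three; "rot": the turn, a rotation vector about the tool's x, y, z in rad, a list of three; "hand": the closure, from -1 (fully open) to 1 (shut). In form: [{"slide": [tx, ty, tz], "rot": [ax, ay, az], "hand": hand}, ...]. A call has 1 to 5 rows; each row shifts and turns the commanded pose from where the row before left it, along the tool's axes as they then stand; what a row does not reach is not made up. A row lasts 1/10 s, in which the tool goes at most 50 mm and 8.59 degrees, less where a joint would pass 70% of its speed; a pose out of reach is approached as far as the arm can. A call is refused whole if a number of a shift passes 5 or a number of a turn 0.15, either way. A call with a gripper value outside its range is refused whole. The fingers move at their own pace and stop on an object; the grip force is fixed at half the most. Time passes only in rows, so rows that do not move let the fingers close. It gives the time, the measured TCP pose, the force, the opening and the grip force at its end, in the units of the state.
- status.state(): the state, without advancing time (a new reading comes with each control period).
- optics.grab_frame(name): name is "scene" or "side" or "wrist"; returns the picture (480x640x3 uint8, red, green, blue); there is no depth.
- optics.calibration(name): a dict with "vfov" (degrees; the focal length in pixels is half the picture's height over the tangent of half this angle, whatever the lens; pixels are square), "cx", "cy" (the principal point, pixels), "R" (3x3) and "t" (3): a world point X has camera coordinates R X + t. Camera axes: x right, y down, z forward; pixel columns grow to the right and rows downward; lengths in m; the calibration is good to about 2 mm. A picture is of the moment at which its call begins: read the wrist's pose just before it. calibration takes no time and is no camera call; for the wrist camera it gives the pose at the moment of the call.
- job_done(): hands the job in; it is judged then, once.
The state is a dict: "clock": time; "q": joint angles; "joint_vel": joint speeds; "tau": joint torques, N m; "tcp_pos": TCP position; "ee_rot": TCP orientation; "force": force on the tool from outside, world axes, zero at the start; "ft_torque": the same for the moment, N m; "finger_gap": finger opening in m; "gripper_force": force on a finger pad.
Only numpy, scipy, OpenCV 4.12 (cv2) and the standard library are available. Lean on these libraries where they do the work, as an engineer would, in place of code of your own. Each camera call takes 0.05 s, during which the arm holds its last target. There are 200 camera calls.

## Working session

There is one attempt and no reset: what is moved stays moved. The work goes in short steps, Python scripts to look and compute and a shell command to move; the robot and the scene stay as the last step left them, time stands still between calls to the robot, and variables do not carry over. Pictures are saved under pics/ and viewed, at most 10 in all, crops included, and the job is handed in when it is done.

```bash
mkdir -p pics
cat > h.py <<'E'
import numpy as np, cv2
from bench import status, optics
def grab(n,f):
    c=optics.calibration(n); im=optics.grab_frame(n); cv2.imwrite(f,im[:,:,::-1]); return im,c
def ray(c,u,v,z):
    f=240/np.tan(np.radians(c['vfov'])/2); R=np.array(c['R']);t=np.array(c['t'])
    o=-R.T@t; d=R.T@np.array([(u-c['cx'])/f,(v-c['cy'])/f,1]); return o+d*(z-o[2])/d[2]
def proj(c,X):
    f=240/np.tan(np.radians(c['vfov'])/2); p=np.array(c['R'])@np.array(X)+np.array(c['t'])
    return np.array([c['cx']+f*p[0]/p[2],c['cy']+f*p[1]/p[2]])
E
python3 - <<'E'
from h import *
for n in("scene","side"):
    im,c=grab(n,f"pics/{n}0.png"); print(n,c)
print(status.state())
E
```

```text
scene {'vfov': 54.15632097068623, 'cx': 318.8245650578374, 'cy': 237.72137723014274, 'R': array([[ 0.5654861 ,  0.82449584, -0.02078636],
       [ 0.51180094, -0.37056261, -0.77507622],
       [-0.64674977,  0.42765635, -0.63152576]]), 't': array([-0.22342923, -0.2686248 ,  1.3834629 ])}
side {'vfov': 53.40386735815919, 'cx': 316.847096593056, 'cy': 236.01181500365306, 'R': array([[ 0.36151515,  0.9323074 ,  0.01047362],
       [ 0.80213167, -0.30527216, -0.51321895],
       [-0.47528052,  0.19393765, -0.85819381]]), 't': array([-0.09884298, -0.43777163,  1.23803   ])}
{'clock': 0.1, 'q': array([ 1.23630877,  0.31164648,  0.01399043,  1.51292906, -0.00436865,
        1.31919146, -0.02722734]), 'joint_vel': array([-5.94467147e-04, -1.50801529e-03, -8.19434316e-04, -3.62394982e-03,
       -2.75238179e-05, -1.48408411e-04,  3.39200939e-04]), 'tau': array([ 1.21619440e-03, -3.80853331e+01,  1.46759469e-01, -2.31240320e+01,
        1.21824362e-02,  8.09642166e-03,  2.07014182e-05]), 'tcp_pos': array([ 0.15856763, -0.52599413,  0.24931616]), 'ee_rot': array([-1.05031540e-03,  9.89298659e-01,  1.45900698e-01, -2.15182847e-04]), 'force': array([ 0.19216256, -0.98386053, -0.33468752]), 'ft_torque': array([-0.03806713, -0.0261237 ,  0.04943192]), 'gripper_force': 0.0, 'finger_gap': 0.08534983213958965}
```

View pics/scene0.png

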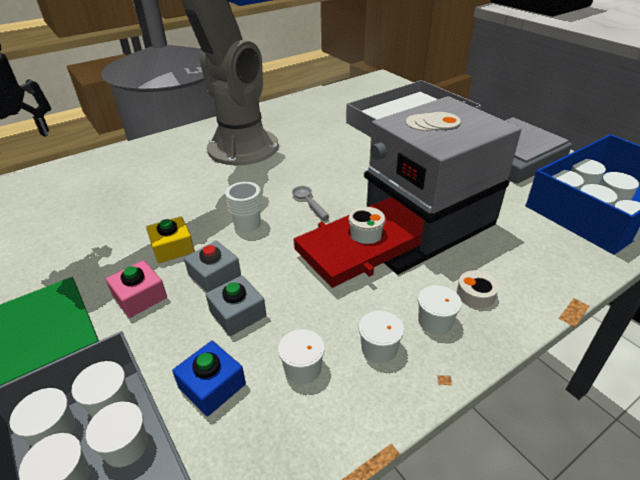

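View pics/side0.png

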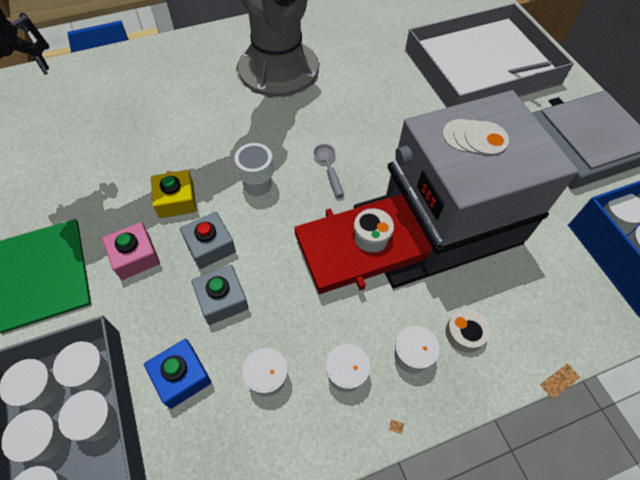

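Side view: the tray is at about (370,240), with its front edge running (296,230)–(318,288). Green-button candidates are the grey box (217,287), blue (174,368), pink (126,242) and yellow (170,184). The grey one fits the description, and red stop is on the other grey box at (205,230). I'll confirm with a crop and measure.

Run:
```python
from h import *
a=cv2.imread("pics/side0.png")[180:330,180:380]; cv2.imwrite("pics/crop1.png",cv2.resize(a,(800,600),interpolation=cv2.INTER_CUBIC))
for n in("scene","side"):
    c=optics.calibration(n); im=cv2.imread(f"pics/{n}0.png"); hsv=cv2.cvtColor(im,cv2.COLOR_BGR2HSV)
    g=cv2.inRange(hsv,(45,80,30),(85,255,255)); r=cv2.inRange(hsv,(0,150,50),(6,255,255))|cv2.inRange(hsv,(174,150,50),(180,255,255))
    for nm,m in(("g",g),("r",r)):
        k,l,s,ce=cv2.connectedComponentsWithStats(m)
        for i in range(1,k):
            if s[i,4]>60: print(n,nm,ce[i].round(1),s[i],ray(c,*ce[i],0.062).round(4))
```

```text
scene g [165.4 224.1] [159 220  13  10 103] [ 0.3169 -0.339   0.062 ]
scene g [130.4 272.3] [123 266  16  13 151] [ 0.4226 -0.4458  0.062 ]
scene g [ 42.2 328.7] [   0  277   98  109 6718] [ 0.473  -0.6081  0.062 ]
scene g [232.8 288.6] [225 282  16  14 175] [ 0.5739 -0.308   0.062 ]
scene g [204.7 360.9] [196 353  18  17 253] [ 0.6895 -0.4132  0.062 ]
scene r [359.2 243.6] [ 294  197  130   90 5486] [ 0.6075 -0.047   0.062 ]
scene r [208.6 250.4] [202 245  14  12 115] [ 0.4506 -0.2999  0.062 ]
side g [168.4 181.8] [162 176  14  13 140] [ 0.3187 -0.3411  0.062 ]
side g [ 41.3 275.3] [   0  219   91  114 7687] [ 0.4456 -0.5983  0.062 ]
side g [124.  239.9] [116 233  16  15 174] [ 0.4241 -0.4478  0.062 ]
side g [216.  284.6] [208 277  16  16 193] [ 0.5752 -0.3107  0.062 ]
side g [171.7 366.1] [163 358  18  18 246] [ 0.6909 -0.4158  0.062 ]
side r [359.6 245.4] [ 295  194  137  100 6927] [ 0.5928 -0.0384  0.062 ]
side r [203.7 228.5] [197 222  14  14 158] [ 0.4527 -0.302   0.062 ]
```

View pics/crop1.png

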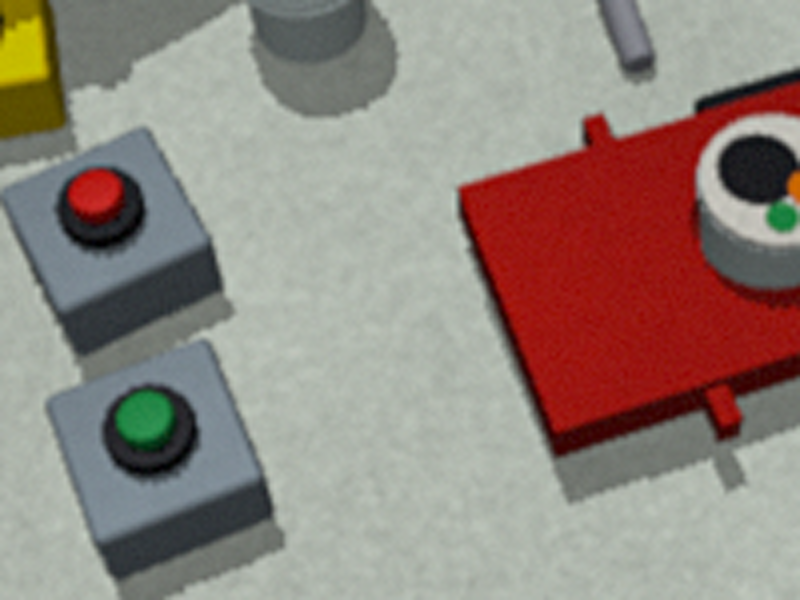

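The crop confirms it: the green start button is on the near grey box at crop (147,420), and red stop is on the other at (97,195). The tray's front top corners are at crop (460,188) and (556,433), with nothing in front of the tray at that height.

Run:
```python
from h import *
from scipy.optimize import least_squares as ls
c=optics.calibration("side"); s=optics.calibration("scene")
A=ray(c,295,227.2,.05);B=ray(c,319,288.2,.05); print(A,B,np.linalg.norm(A-B))
t=A-B; x=np.array([-t[1],t[0]]);x/=np.linalg.norm(x); x*=np.sign(x[1])
M=(A+B)/2; print("mid",M,"push dir",x,np.degrees(np.arctan2(x[1],x[0])))
# cup rim/lid center cross check: nest = M+.135x
N=M[:2]+.135*x; print("lid px pred",proj(c,[*N,.089]),proj(s,[*N,.089]))
for p,q in(((216,284.6),(232.8,288.6)),((203.7,228.5),(208.6,250.4))):
    r=ls(lambda X:np.r_[proj(c,X)-p,proj(s,X)-q],[.5,-.3,.06]); print("btn",r.x,r.fun)
st=status.state(); from scipy.spatial.transform import Rotation as Ro
w,*v=st['ee_rot']; print(Ro.from_quat([*v,w]).as_matrix().round(3))
```

```text
[ 0.50466236 -0.13585228  0.05      ] [ 0.6423308  -0.13943907  0.05      ] 0.13771515635077478
mid [ 0.57349658 -0.13764568  0.05      ] push dir [0.02604502 0.99966077] 88.50756132624257
lid px pred [375.04750921 225.36671152] [367.49399207 217.37875098]
btn [ 0.57828805 -0.31008769  0.06705437] [ 0.29450435  0.1362843  -0.31210155 -0.09308169]
btn [ 0.4561795  -0.30164596  0.06700102] [ 0.10763623  0.04919051 -0.11614201 -0.03746008]
[[ 0.957  0.289 -0.001]
 [ 0.289 -0.957  0.002]
 [-0.    -0.002 -1.   ]]
```

The cup prediction (375,225) matches the lid I see at (374,225), the tray is 138 mm wide (140 given), and the button tops come out at z 67 mm, so the measurements hold. I'll turn the tool so its -y is the push direction and shut the hand.

```bash
python3 -m creep '[{"slide":[0,0,0],"rot":[0,0,0.11],"hand":1},{"slide":[0,0,0],"rot":[0,0,0.11],"hand":1},{"slide":[0,0,0],"rot":[0,0,0.1],"hand":1},{"slide":[4,0,0],"rot":[0,0,0],"hand":1},{"slide":[4,0,0],"rot":[0,0,0],"hand":1}]'
python3 -m creep '[{"slide":[4,-2,0],"rot":[0,0,0],"hand":1},{"slide":[4,-2,0],"rot":[0,0,0],"hand":1},{"slide":[4,-2,0],"rot":[0,0,0],"hand":1},{"slide":[4,-2,0],"rot":[0,0,0],"hand":1},{"slide":[4,-2,0],"rot":[0,0,0],"hand":1}]'
python3 -c "
from h import *
w=optics.calibration('wrist');s=status.state();print(-np.array(w['R']).T@np.array(w['t'])-s['tcp_pos'])"
```

```text
clock: 0.6
tcp_pos: [0.2378, -0.5292, 0.25]
ee_rot: [-0.0, 1.0, -0.016, -0.001]
force: [0.8, -0.8, -0.4]
finger_gap: 0.0124
gripper_force: 0.0
clock: 1.1
tcp_pos: [0.4426, -0.4331, 0.2497]
ee_rot: [-0.0, 1.0, -0.014, -0.0]
force: [0.4, -1.1, 0.3]
finger_gap: 0.0
gripper_force: 0.0
[ 0.07984093 -0.00152158  0.12449289]
```

```bash
python3 -m creep '[{"slide":[2.6,-4,0],"rot":[0,0,0],"hand":1},{"slide":[2.6,-4,0],"rot":[0,0,0],"hand":1},{"slide":[2.6,-4,0],"rot":[0,0,0],"hand":1},{"slide":[2.5,-4,0],"rot":[0,0,0],"hand":1},{"slide":[2,-4,0],"rot":[0,0,0],"hand":1}]'
python3 -m creep '[{"slide":[0,-4,3],"rot":[0,0,0],"hand":1},{"slide":[0,-0.7,4],"rot":[0,0,0],"hand":1},{"slide":[0,0,4],"rot":[0,0,0],"hand":1},{"slide":[0,0,4],"rot":[0,0,0],"hand":1},{"slide":[0,0,0],"rot":[0,0,0],"hand":1}]'
python3 -c "
from h import *
print(status.state()['tcp_pos'])
grab('side','pics/side1.png')
a=cv2.imread('pics/side1.png')[130:355,200:500]; cv2.imwrite('pics/c2.png',cv2.resize(a,(800,600)))"
```

```text
clock: 1.6
tcp_pos: [0.5707, -0.2355, 0.2495]
ee_rot: [-0.0, 1.0, -0.013, -0.0]
force: [-0.1, 0.4, -0.4]
finger_gap: -0.0
gripper_force: 0.0
clock: 2.1
tcp_pos: [0.5653, -0.189, 0.0935]
ee_rot: [-0.002, 1.0, -0.013, -0.007]
force: [-1.1, 0.5, -0.9]
finger_gap: -0.0004
gripper_force: 0.0
[ 0.56530284 -0.18897926  0.09345483]
```

View pics/c2.png

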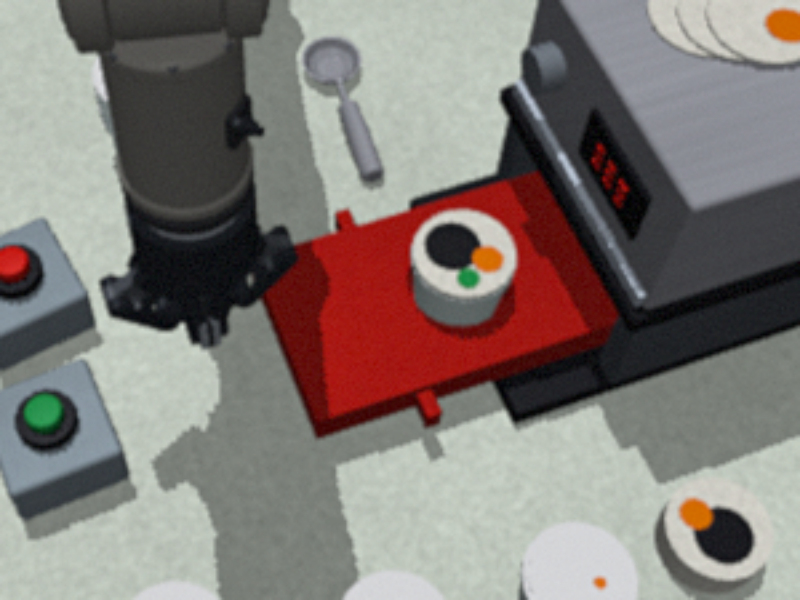

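The view is clear: the tool stands in front of the tray and the cup and lid are undisturbed. I'll go down to fingertip height of about 27 mm, then approach.

```bash
python3 -m creep '[{"slide":[0.4,0,1.8],"rot":[0,0,0],"hand":1},{"slide":[0.3,0,1.8],"rot":[0,0,0],"hand":1},{"slide":[0,0,1.2],"rot":[0,0,0],"hand":1},{"slide":[0,-0.5,0],"rot":[0,0,0],"hand":1},{"slide":[0,-0.5,0],"rot":[0,0,0],"hand":1}]'
python3 -m creep '[{"slide":[0,-0.5,0],"rot":[0,0,0],"hand":1},{"slide":[0,-0.5,0],"rot":[0,0,0],"hand":1},{"slide":[0,-0.5,0],"rot":[0,0,0],"hand":1},{"slide":[0,-0.5,0],"rot":[0,0,0],"hand":1},{"slide":[0,-0.5,0],"rot":[0,0,0],"hand":1}]'
```

```text
clock: 2.65
tcp_pos: [0.5791, -0.1809, 0.0537]
ee_rot: [0.0, 1.0, -0.014, 0.001]
force: [0.1, -0.2, 1.2]
finger_gap: 0.0002
gripper_force: 0.0
clock: 3.15
tcp_pos: [0.579, -0.1554, 0.0524]
ee_rot: [0.0, 1.0, -0.014, 0.0]
force: [0.5, -0.1, 0.2]
finger_gap: -0.0004
gripper_force: 0.0
```

```bash
python3 -m creep '[{"slide":[0,0,0.6],"rot":[0,0,0],"hand":1},{"slide":[0,-0.3,0],"rot":[0,0,0],"hand":1},{"slide":[0,-0.4,0],"rot":[0,0,0],"hand":1},{"slide":[0,-0.5,0],"rot":[0,0,0],"hand":1},{"slide":[0,-0.5,0],"rot":[0,0,0],"hand":1}]'
python3 -m creep '[{"slide":[0,-0.5,0],"rot":[0,0,0],"hand":1},{"slide":[0,-0.5,0],"rot":[0,0,0],"hand":1},{"slide":[0,-0.5,0],"rot":[0,0,0],"hand":1},{"slide":[0,-0.5,0],"rot":[0,0,0],"hand":1},{"slide":[0,-0.5,0],"rot":[0,0,0],"hand":1}]'
python3 -m creep '[{"slide":[0,-0.6,0],"rot":[0,0,0],"hand":1},{"slide":[0,-0.6,0],"rot":[0,0,0],"hand":1},{"slide":[0,-0.6,0],"rot":[0,0,0],"hand":1},{"slide":[0,-0.6,0],"rot":[0,0,0],"hand":1},{"slide":[0,-0.6,0],"rot":[0,0,0],"hand":1}]'
```

```text
clock: 3.65
tcp_pos: [0.5788, -0.1402, 0.0459]
ee_rot: [0.001, 1.0, -0.014, -0.001]
force: [-1.0, -2.8, -2.0]
finger_gap: -0.0002
gripper_force: 1.5
clock: 4.15
tcp_pos: [0.5799, -0.1134, 0.0463]
ee_rot: [0.0, 1.0, -0.014, -0.0]
force: [-2.3, -3.2, -1.4]
finger_gap: -0.0003
gripper_force: 1.4
clock: 4.65
tcp_pos: [0.5809, -0.0832, 0.0463]
ee_rot: [-0.0, 1.0, -0.013, -0.0]
force: [-2.0, -2.8, 0.5]
finger_gap: 0.0002
gripper_force: 1.5
```

```bash
python3 -m creep '[{"slide":[0,-0.5,0],"rot":[0,0,0],"hand":1},{"slide":[0,-0.4,0],"rot":[0,0,0],"hand":1},{"slide":[0,-0.3,0],"rot":[0,0,0],"hand":1},{"slide":[0,-0.2,0],"rot":[0,0,0],"hand":1},{"slide":[0,-0.1,0],"rot":[0,0,0],"hand":1}]'
python3 -c "
from h import *
grab('side','pics/side2.png')
a=cv2.imread('pics/side2.png')[130:355,250:550]; cv2.imwrite('pics/c3.png',cv2.resize(a,(800,600)))"
```

```text
clock: 5.15
tcp_pos: [0.5815, -0.0686, 0.0463]
ee_rot: [-0.0, 1.0, -0.013, 0.0]
force: [-1.7, -2.6, -0.5]
finger_gap: -0.0002
gripper_force: 1.3
```

View pics/c3.png

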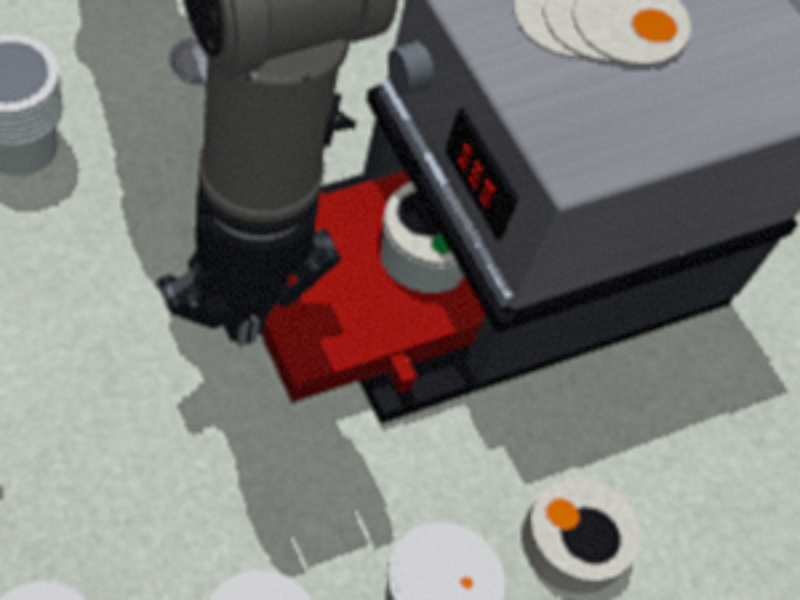

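The cup and lid are riding along, the hand clears the sealer head, and there are about 4.5–5 cm to go.

```bash
python3 -m creep '[{"slide":[0,-0.3,0],"rot":[0,0,0],"hand":1},{"slide":[0,-0.4,0],"rot":[0,0,0],"hand":1},{"slide":[0,-0.5,0],"rot":[0,0,0],"hand":1},{"slide":[0,-0.5,0],"rot":[0,0,0],"hand":1},{"slide":[0,-0.5,0],"rot":[0,0,0],"hand":1}]'
python3 -m creep '[{"slide":[0,-0.5,0],"rot":[0,0,0],"hand":1},{"slide":[0,-0.4,0],"rot":[0,0,0],"hand":1},{"slide":[0,-0.3,0],"rot":[0,0,0],"hand":1},{"slide":[0,-0.3,0],"rot":[0,0,0],"hand":1},{"slide":[0,-0.2,0],"rot":[0,0,0],"hand":1}]'
python3 -m creep '[{"slide":[0,-0.2,0],"rot":[0,0,0],"hand":1},{"slide":[0,-0.2,0],"rot":[0,0,0],"hand":1},{"slide":[0,-0.2,0],"rot":[0,0,0],"hand":1},{"slide":[0,-0.2,0],"rot":[0,0,0],"hand":1},{"slide":[0,-0.1,0],"rot":[0,0,0],"hand":1}]'
```

```text
clock: 5.7
tcp_pos: [0.582, -0.0462, 0.0463]
ee_rot: [-0.0, 1.0, -0.013, 0.0]
force: [-1.8, -1.9, -1.0]
finger_gap: 0.0002
gripper_force: 1.4
clock: 6.2
tcp_pos: [0.5823, -0.0295, 0.0463]
ee_rot: [-0.0, 1.0, -0.013, -0.0]
force: [-2.1, -2.4, 0.9]
finger_gap: -0.0002
gripper_force: 1.3
clock: 6.7
tcp_pos: [0.5826, -0.0205, 0.0463]
ee_rot: [-0.0, 1.0, -0.013, -0.0]
force: [-1.5, -4.0, 0.1]
finger_gap: -0.0002
gripper_force: 2.1
```

```bash
python3 -m creep '[{"slide":[0,-0.1,0],"rot":[0,0,0],"hand":1},{"slide":[0,-0.1,0],"rot":[0,0,0],"hand":1},{"slide":[0,-0.1,0],"rot":[0,0,0],"hand":1},{"slide":[0,0,0],"rot":[0,0,0],"hand":1},{"slide":[0,0,0],"rot":[0,0,0],"hand":1}]'
```

```text
clock: 7.2
tcp_pos: [0.5826, -0.0204, 0.0463]
ee_rot: [0.001, 1.0, -0.014, -0.0]
force: [-2.8, -5.8, 1.5]
finger_gap: 0.0
gripper_force: 3.0
```

```bash
python3 -m creep '[{"slide":[0,-0.2,0],"rot":[0,0,0],"hand":1},{"slide":[0,-0.2,0],"rot":[0,0,0],"hand":1},{"slide":[0,-0.2,0],"rot":[0,0,0],"hand":1},{"slide":[0,0,0],"rot":[0,0,0],"hand":1},{"slide":[0,0,0],"rot":[0,0,0],"hand":1}]'
python3 -c "
from h import *
grab('side','pics/side3.png')
a=cv2.imread('pics/side3.png')[130:355,250:550]; cv2.imwrite('pics/c4.png',cv2.resize(a,(800,600)))"
```

```text
clock: 7.7
tcp_pos: [0.5825, -0.0203, 0.0464]
ee_rot: [0.005, 1.0, -0.016, -0.0]
force: [-3.1, -12.9, 2.3]
finger_gap: -0.0001
gripper_force: 6.4
```

View pics/c4.png

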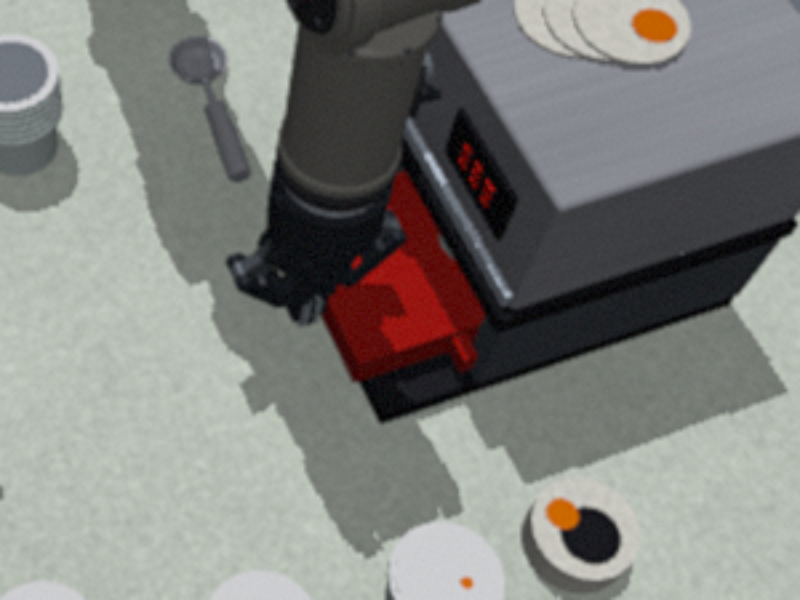

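The tray is home: the ear is against the cheek, and the force rose to 13 N without motion. I'll retreat and go above green.

```bash
python3 -m creep '[{"slide":[0,1.5,0],"rot":[0,0,0],"hand":1},{"slide":[0,2,0],"rot":[0,0,0],"hand":1},{"slide":[0,3,-2],"rot":[0,0,0],"hand":1},{"slide":[0,3,-4],"rot":[0,0,0],"hand":1},{"slide":[0,4,-4],"rot":[0,0,0],"hand":1}]'
python3 -m creep '[{"slide":[0,4,0],"rot":[0,0,0],"hand":1},{"slide":[0,4,0],"rot":[0,0,0],"hand":1},{"slide":[0,4,0],"rot":[0,0,0],"hand":1},{"slide":[0,3,0],"rot":[0,0,0],"hand":1},{"slide":[0,0,0],"rot":[0,0,0],"hand":1}]'
```

```text
clock: 8.25
tcp_pos: [0.5808, -0.1399, 0.143]
ee_rot: [-0.002, 1.0, -0.012, 0.001]
force: [0.1, 0.2, -0.0]
finger_gap: -0.0001
gripper_force: 0.0
clock: 8.75
tcp_pos: [0.5746, -0.2989, 0.1417]
ee_rot: [0.002, 1.0, -0.018, 0.001]
force: [-1.0, -0.0, -0.4]
finger_gap: -0.0002
gripper_force: 0.0
```

```bash
python3 -m creep '[{"slide":[0.3,1.1,0],"rot":[0,0,0],"hand":1},{"slide":[0,0,1.5],"rot":[0,0,0],"hand":1},{"slide":[0,0,1.5],"rot":[0,0,0],"hand":1},{"slide":[0,0,0.8],"rot":[0,0,0],"hand":1},{"slide":[0,0,0],"rot":[0,0,0],"hand":1}]'
python3 -c "
from h import *
print(status.state()['tcp_pos'])
grab('scene','pics/scene4.png')
a=cv2.imread('pics/scene4.png')[170:350,170:410]; cv2.imwrite('pics/c5.png',cv2.resize(a,(800,600)))"
```

```text
clock: 9.25
tcp_pos: [0.5773, -0.3011, 0.1014]
ee_rot: [-0.001, 1.0, -0.013, -0.002]
force: [0.2, 0.5, 0.3]
finger_gap: 0.0
gripper_force: 0.0
[ 0.5773255  -0.3011317   0.10140751]
```

View pics/c5.png

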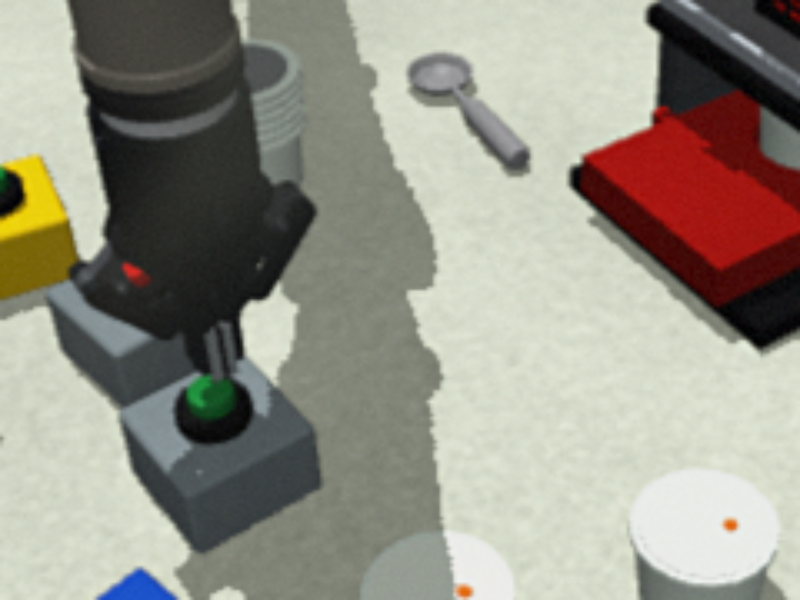

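The fingertips are just above green at crop (212,395) and need 9 mm more in -y. The tray is home and the cup stands.

```bash
python3 -m creep '[{"slide":[0,0.9,0],"rot":[0,0,0],"hand":1},{"slide":[0,0,0.3],"rot":[0,0,0],"hand":1},{"slide":[0,0,0.3],"rot":[0,0,0],"hand":1},{"slide":[0,0,0.3],"rot":[0,0,0],"hand":1},{"slide":[0,0,0.2],"rot":[0,0,0],"hand":1}]'
python3 -m creep '[{"slide":[0,0,0.2],"rot":[0,0,0],"hand":1},{"slide":[0,0,0.2],"rot":[0,0,0],"hand":1},{"slide":[0,0,0.2],"rot":[0,0,0],"hand":1},{"slide":[0,0,0.2],"rot":[0,0,0],"hand":1},{"slide":[0,0,0],"rot":[0,0,0],"hand":1}]'
```

```text
clock: 9.8
tcp_pos: [0.5776, -0.312, 0.0923]
ee_rot: [-0.0, 1.0, -0.013, -0.0]
force: [-1.1, 1.2, -1.0]
finger_gap: 0.0004
gripper_force: 0.0
clock: 10.3
tcp_pos: [0.5778, -0.312, 0.0853]
ee_rot: [-0.0, 1.0, -0.013, 0.0]
force: [-2.3, 1.7, 4.7]
finger_gap: 0.0003
gripper_force: 2.4
```

Contact at a tip height of about 66 mm, force about 5 N. I'll press on until it bottoms.

```bash
python3 -m creep '[{"slide":[0,0,0.3],"rot":[0,0,0],"hand":1},{"slide":[0,0,0.3],"rot":[0,0,0],"hand":1},{"slide":[0,0,0.2],"rot":[0,0,0],"hand":1},{"slide":[0,0,0],"rot":[0,0,0],"hand":1}]'
```

```text
clock: 10.7
tcp_pos: [0.578, -0.3121, 0.0847]
ee_rot: [0.0, 1.0, -0.014, 0.001]
force: [-11.9, 6.0, 34.0]
finger_gap: 0.0001
gripper_force: 16.6
```

Bottomed out (34 N, no further travel). I'll release stepwise to see the spring force.

```bash
python3 -m creep '[{"slide":[0,0,-0.5],"rot":[0,0,0],"hand":1},{"slide":[0,0,-0.4],"rot":[0,0,0],"hand":1},{"slide":[0,0,0],"rot":[0,0,0],"hand":1}]'
python3 -m creep '[{"slide":[0,0,-0.2],"rot":[0,0,0],"hand":1},{"slide":[0,0,0],"rot":[0,0,0],"hand":1}]'
python3 -m creep '[{"slide":[0,0,-0.5],"rot":[0,0,0],"hand":1},{"slide":[0,0,-1.5],"rot":[0,0,0],"hand":1},{"slide":[0,0,-3],"rot":[0,0,0],"hand":1},{"slide":[0,0,-4],"rot":[0,0,0],"hand":1},{"slide":[0,0,-4],"rot":[0,0,0],"hand":1}]'
python3 -m creep '[{"slide":[-4,4,0],"rot":[0,0,0],"hand":1},{"slide":[-4,4,0],"rot":[0,0,0],"hand":1},{"slide":[-4,4,0],"rot":[0,0,0],"hand":1},{"slide":[-4,4,0],"rot":[0,0,0],"hand":1},{"slide":[0,0,0],"rot":[0,0,0],"hand":1}]'
python3 -c "
from h import *
grab('scene','pics/scene5.png'); grab('side','pics/side5.png')
a=cv2.imread('pics/side0.png');b=cv2.imread('pics/side5.png')
cv2.imwrite('pics/c6.png',b)"
```

```text
clock: 11.0
tcp_pos: [0.5785, -0.3124, 0.0868]
ee_rot: [0.0, 1.0, -0.014, 0.001]
force: [-0.1, 0.2, 3.6]
finger_gap: 0.0
gripper_force: 1.9
clock: 11.2
tcp_pos: [0.5785, -0.3124, 0.0877]
ee_rot: [0.0, 1.0, -0.013, 0.001]
force: [0.5, -0.3, 3.1]
finger_gap: -0.0001
gripper_force: 1.7
clock: 11.7
tcp_pos: [0.5768, -0.3122, 0.2186]
ee_rot: [-0.0, 1.0, -0.014, -0.001]
force: [1.2, -0.2, -0.3]
finger_gap: -0.0002
gripper_force: 0.0
clock: 12.2
tcp_pos: [0.4219, -0.4591, 0.218]
ee_rot: [0.003, 1.0, -0.022, -0.004]
force: [0.2, -0.6, -0.2]
finger_gap: 0.0001
gripper_force: 0.0
```

View pics/scene5.png

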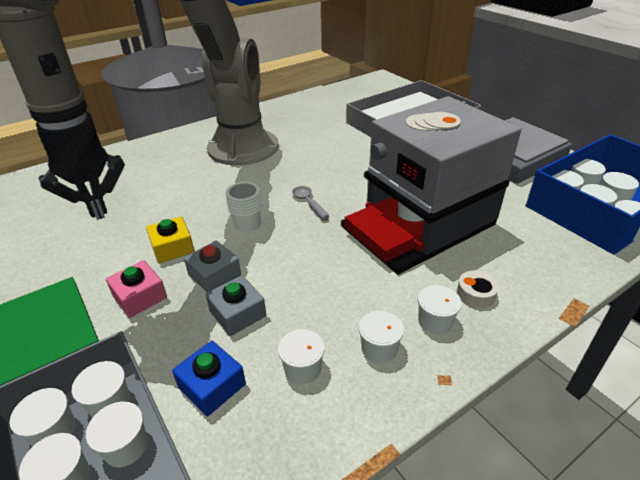

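The tray is home with the cup under the head at (408,210), the buttons at (234,291) and (210,253) are up, and the bystanders are unmoved. The arm is clear.

```bash
python3 -c "
from bench import job_done
print(job_done())"
```

```text
the job is handed in; nothing more can be done
None
```

I pushed the tray fully home, pressed the green start button to its stop and released it. The cup rode along upright (its lid is out of sight under the sealer head), the bystanders look unmoved in the final picture, and the job is handed in; no verdict was returned.

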